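# Lock a spanner into the tool cradle

### The arm

A 7-joint arm with a two-finger parallel gripper is mounted at the origin on the work surface; the furniture and walls round the work are solid. World frame = base frame: x ahead of the robot, y to its left, z up, the work surface at z = 0. Lengths are in mm, angles in rad, forces in N, time in s.
With the tool pointing down it reaches from about 350 to 900 mm from the base axis. Payload 8.1 kg.
Tool frame: the origin (TCP) lies on the centre line of the jaws, within the pads' length; the fingertips stand bot.tip_extent ahead of it and the grasp point (between the pads) lies 2 mm behind it (bot.tip_extent is the distance from the TCP to the fingertips, in mm); z points along the fingers, y is the line along which they close (so a half turn about z gives the same grasp; the last joint's range is limited). The gripper opens to 85 mm and grips with 20 to 120 N. Pads are 22 mm wide; open, the fingers measure 114 mm over their backs; the gripper's body (76 mm by 85 mm) begins 54 mm behind the grasp point. The pads swing forward as they close: fully open they stand 13 mm farther back than shut.
Start: joints at [-1.364, 0.434, 0.025, 1.573, -0.012, 1.134, -0.075], TCP at [190.569, 595.251, 248.323] pointing down, gripper open.
Joint ranges: [-2.62, 2.62], [-0.44, 2.09], [-1.27, 1.32], [0.08, 2.57], [-1.32, 4.46], [0.12, 2], [-2.74, 2.74]. Speed limits (rad/s): [2.22, 2.22, 3.01, 3.01, 3.14, 3.14, 3.14].

### API

Orientations are given as a rotation vector (axis times angle).
In Python, from cell import bot gives the robot as it stands. Calls block until the motion is done:
- bot.goto(position, orientation): joint-space move of the TCP to a pose.
- bot.movel(position, v=150, orientation=None): straight line of the TCP; orientation=None keeps the orientation; v is the mean speed in mm/s.
- bot.set_joints(angles): joint-space move.
- bot.command_gripper(opening): opening from 0.0 (shut) to 1.0 (fully open); the grip force is fixed at half the most; returns when the fingers have stopped.
- bot.dwell(seconds).
- bot.solve_ik(position, orientation): joint angles nearest the present ones, or None.
- bot.sense(): the state.
- bot.read_camera(name): name is "scene" or "top"; returns the picture (400x640x3 uint8, red, green, blue); there is no depth.
- bot.camera_params(name): a dict with "intrinsics" (3x3 intrinsics, pixels), "world_to_cam" (4x4, takes a point from world to camera coordinates). Camera axes: x right, y down, z forward; pixel columns grow to the right and rows downward; lengths in mm; the calibration is good to about 2 mm. A picture is of the moment at which its call begins. camera_params takes no time and is no camera call.
A pose or a line that the arm cannot do raises bot.MotionError and nothing moves.
- bot.job_done(): hands the job in; it is judged then, once.
The state is a dict: "t": time; "joint_pos": joint angles; "qd": joint speeds; "tau": joint torques, N m; "eef_pos": TCP position; "tool_rot": TCP orientation; "wrist_force": force on the tool from outside, world axes, zero at the start; "torque": the same for the moment, N m; "gripper_width": opening from 0.0 (shut) to 1.0 (fully open); "grip_force": force on a finger pad.
Only numpy, scipy, OpenCV 4.12 (cv2) and the standard library are available. Lean on these libraries where they do the work, as an engineer would, in place of code of your own. Each camera call takes 0.05 s, during which the arm holds its last target. There are 200 camera calls.

### The job

Lay the large loose spanner flat and centred into the empty lane of the blue tool cradle, then swing the yellow keeper bar shut over the spanners until it snaps home in its detent, and lock it by pushing the red-handled pin from its stand all the way down through the bar into the hole in the post below. Leave the small spanner in its own lane, and do not shift the roll of tape or the tape measure.

Things in the scene. Friction and masses are not known exactly. Their poses are not given: they have to be found in the camera images.
- tool_cradle: Fixed blue base plate 180 (x) x 270 (y) x 10 mm; two aluminium ribs across y at x = -55 and +55, tops at z = 30. Spanners lie along x on both ribs in two lanes, y = -32 (empty) and +32 (small spanner), between black posts 11 mm high. Origin: table level, midway between ribs and lanes. Hinge post at (0, 105); receiver post at (0, -100).
- empty_lane (a point): Middle of the empty lane, on the level of the rib tops (30 mm above the table); axes as the cradle's: the spanner lies along x, either end first, with its middle here. Between a pair of posts the lane is 25 mm wide (the spanner's shank 14 mm). Between the ribs there is 20 mm of free depth below the shank for fingertips.
- pin_hole (a point): Mouth of the hole (diameter 15 mm, 35 deep, vertical) in the aluminium receiver post, 45 mm above the table; axes as the cradle's. With the bar shut the bar's hole is right above; bar top 9 mm above this point. An end stop stands 20 mm to +x (top 56 mm above the table), the dark detent housing 38 mm to -y (top 59 mm).
- keeper_hinge (a point): Point on the vertical hinge axis of the keeper bar, level with the bar's top (54 mm above the table); axes as the cradle's, fixed.
- keeper_bar (a joint): Angle of the yellow bar (rad): 0 = shut (points to the cradle's -y from the hinge, in its detent), growing as it swings open level, clockwise from above, towards the cradle's -x; limit 1.65. Starts at 1.05 to 1.5, stays where left (friction 0.03 N m). The detent resists from 0.05 with up to 6 N at the knob; pushed past 0.02 the bar snaps to 0.
- keeper_knob (a point): Middle of the upright black knob (diameter 20 mm, 34 mm high, top 94 mm above the table; this point 80 mm above it) on the bar, 125 mm from the hinge axis. The bar is 24 mm wide, 8 mm thick, its underside 46 mm above the table, and reaches 228 mm from the hinge.
- bar_hole (a point): Centre of the hole (diameter 15 mm, through) near the end of the bar, on its top face 54 mm above the table, 205 mm from the hinge axis. Above the pin hole when the bar is shut.
- lock_pin: Loose lock pin, 80 mm long, 80 g, upright in the stand's hole, tip 10 mm above the table. Origin at its tip, z up to the handle. Steel shank diameter 12, 40 mm long, last 10 mm tapered to 5; flange diameter 24, 4 thick; round red handle diameter 20, 36 high. Fully home the flange rests on the bar, tip 31 mm below pin_hole.
- pin_grip (a point): Middle of the pin's red handle, 62 mm from the tip; where to grip it (flange top 18 mm below, handle top 18 mm above this point).
- pin_stand: Fixed grey stand: foot 80 x 80 x 8 mm, block 50 x 50 mm with its top 50 mm above the table, and a vertical hole of 15 mm, 42 mm deep, for the pin. Origin under its centre on the table top. It stands left or right of the cradle.
- spanner_17: Large loose combination spanner, 223 x 35 x 9 mm, 140 g, lying flat on the table left or right of the cradle. Origin: middle of its length at its underside; long axis y, z up. Shank 14 mm wide, from 1 to 6 mm above the underside, 168 mm long; heads 32 to 35 mm wide beyond it. In the lane its origin lies 1 mm below the rib tops.
- spanner_13: Small combination spanner, 186 x 26 x 9 mm, 85 g, lying already in the cradle's other lane (y = +32 mm), along the cradle's x. Origin: middle of its length at its underside; long axis y.
- insulating_tape: Roll of black tape, diameter 55 mm, 19 mm high, lying flat on the table; a bystander. Origin under its centre.
- tape_measure: Yellow tape measure, 82 x 32 x 65 mm, standing on the table; a bystander. Origin under its centre.

How it is judged (in metres and radians):
On the way, in this order (a step that is already met when the one before it is completed fails the run):
1. the large spanner lies in the empty lane, the keeper bar still open (x of spanner_17 in the frame of empty_lane between -0.018 and 0.018 m and y of spanner_17 in the frame of empty_lane between -0.012 and 0.012 m and z of spanner_17 in the frame of empty_lane between -0.004 and 0.004 m and angle between the y axis of spanner_17 and the x axis of tool_cradle, either way round below 0.12 rad and angle between spanner_17's own z axis and vertical below 0.06 rad and value of joint keeper_bar above 0.5 rad and contact force between spanner_17 and the fingers below 0.1 N), for 0.2 s.
2. the keeper bar is shut in its detent over the spanners, the pin not yet in (x of spanner_17 in the frame of empty_lane between -0.018 and 0.018 m and y of spanner_17 in the frame of empty_lane between -0.012 and 0.012 m and z of spanner_17 in the frame of empty_lane between -0.004 and 0.004 m and angle between the y axis of spanner_17 and the x axis of tool_cradle, either way round below 0.12 rad and angle between spanner_17's own z axis and vertical below 0.06 rad and value of joint keeper_bar below 0.02 rad and horizontal distance between lock_pin and pin_hole above 0.05 m), for 0.2 s.
3. the pin is home through bar and post (value of joint keeper_bar below 0.02 rad and horizontal distance between lock_pin and pin_hole below 0.004 m and z of lock_pin in the frame of pin_hole below -0.028 m and angle between lock_pin's own z axis and vertical below 0.1 rad), for 0.2 s.
At the end, for the whole second after the job is handed in: Large spanner flat in its lane (18 mm along, 12 mm across, 7 degrees); small one still in its own (25 mm along, 12 mm across); bar shut in its detent (under 0.02 rad); pin upright through the bar, its tip at least 28 mm below the post top; all released and at rest (all of step 3 and x of spanner_17 in the frame of empty_lane between -0.018 and 0.018 m and y of spanner_17 in the frame of empty_lane between -0.012 and 0.012 m and z of spanner_17 in the frame of empty_lane between -0.004 and 0.004 m and angle between the y axis of spanner_17 and the x axis of tool_cradle, either way round below 0.12 rad and angle between spanner_17's own z axis and vertical below 0.06 rad and y of spanner_13 in the frame of tool_cradle between 0.02 and 0.044 m and x of spanner_13 in the frame of tool_cradle between -0.025 and 0.025 m and z of spanner_13 in the frame of tool_cradle between 0.025 and 0.033 m and linear speed of each of lock_pin, spanner_17 below 0.02 m/s); the robot touches nothing.
It fails at once if the roll of tape or the tape measure is shifted by more than 30 mm (distance of any of insulating_tape, tape_measure from where it was at the start of the episode above 0.03 m).
It fails at once if the small spanner is lifted or knocked out of its lane (z of spanner_13 in the frame of tool_cradle above 0.05 m or z of spanner_13 in the frame of tool_cradle below 0.02 m).
It also fails if it takes over 69 s, if anything falls off the work surface, if the arm or the gripper's body presses on something with over 40 N, if the wrist force passes 120 N, or if a joint passes its speed limit or range.

## Working session

There is one attempt and no reset: what is moved stays moved. The work goes in short steps, each a Python script; the robot and the scene stay as the last script left them, time stands still between calls to the robot, and variables do not carry over. Pictures are saved under pics/ and viewed, at most 10 in all, crops included, and the job is handed in when it is done.

```bash
ls; mkdir -p pics; python3 - <<'E'
from cell import bot
import cv2,numpy as np
for n in("top","scene"):
    im=bot.read_camera(n); cv2.imwrite(f"pics/{n}0.png",im[...,::-1])
    p=bot.camera_params(n); print(n,p["intrinsics"],np.linalg.inv(p["world_to_cam"]).round(3))
s=bot.sense(); print(s["t"],s["eef_pos"],s["tool_rot"],s["wrist_force"],bot.tip_extent)
E
```

```text
pics
top [[373.45640772   0.         313.5922408 ]
 [  0.         373.45640772 192.7618719 ]
 [  0.           0.           1.        ]] [[-2.20000e-02 -9.79000e-01  2.03000e-01  3.74647e+02]
 [-1.00000e+00  2.10000e-02 -3.00000e-03 -1.33070e+01]
 [-1.00000e-03 -2.03000e-01 -9.79000e-01  9.57136e+02]
 [ 0.00000e+00  0.00000e+00  0.00000e+00  1.00000e+00]]
scene [[436.58408701   0.         313.17974319]
 [  0.         436.58408701 196.70910299]
 [  0.           0.           1.        ]] [[ 9.07000e-01 -2.43000e-01  3.44000e-01  1.44201e+02]
 [-4.21000e-01 -4.91000e-01  7.63000e-01 -8.66882e+02]
 [-1.60000e-02 -8.36000e-01 -5.48000e-01  7.09027e+02]
 [ 0.00000e+00  0.00000e+00  0.00000e+00  1.00000e+00]]
0.1 [190.46280427 594.83018717 247.62305179] [-4.84745226e-01 -3.10387380e+00  2.13988977e-03] [-0.18349527  0.05657338  0.3442083 ] 17.0
```

View pics/top0.png

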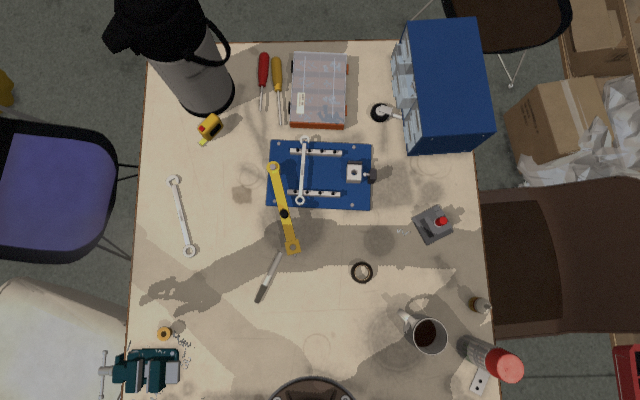

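View pics/scene0.png

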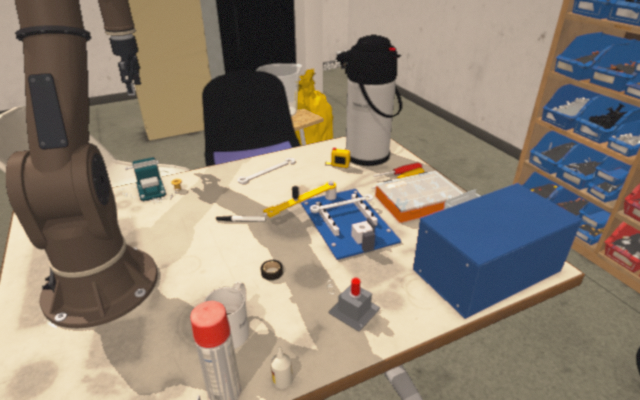

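```bash
cat > h.py <<'E'
import cv2,numpy as np
from scipy.spatial.transform import Rotation as R
def ray(n,uv):
    from cell import bot
    p=bot.camera_params(n); C=np.linalg.inv(p["world_to_cam"])
    uv=np.atleast_2d(uv).astype(float)
    d=np.c_[uv,np.ones(len(uv))]@np.linalg.inv(p["intrinsics"]).T@C[:3,:3].T
    return C[:3,3],d
def plane(n,uv,z):
    c,d=ray(n,uv); return c+d*((z-c[2])/d[:,2])[:,None]
def tri(uv1,uv2):
    (a,d1),(b,d2)=ray("top",uv1),ray("scene",uv2); d1=d1[0];d2=d2[0]
    t=np.linalg.lstsq(np.c_[d1,-d2],b-a,rcond=None)[0]
    p,q=a+t[0]*d1,b+t[1]*d2
    return (p+q)/2,np.linalg.norm(p-q)
def proj(n,P):
    from cell import bot
    p=bot.camera_params(n); q=(np.c_[np.atleast_2d(P),np.ones(len(np.atleast_2d(P)))]@p["world_to_cam"].T)[:,:3]@p["intrinsics"].T
    return q[:,:2]/q[:,2:]
def blobs(m,roi,amin=15):
    x0,y0,x1,y1=roi; k=np.zeros(m.shape,np.uint8); k[y0:y1,x0:x1]=m[y0:y1,x0:x1]
    n,l,s,c=cv2.connectedComponentsWithStats(k)
    o=sorted(range(1,n),key=lambda i:-s[i,4])
    return [(c[i],s[i,4],np.argwhere(l==i)[:,::-1]) for i in o if s[i,4]>=amin]
def hsv(im): return cv2.cvtColor(im,cv2.COLOR_RGB2HSV)
def down(a): # tool down, tool y axis along world angle a
    return (R.from_euler("z",a+np.pi/2)*R.from_euler("x",np.pi)).as_rotvec()
E
python3 - <<'E'
from h import *
T=cv2.imread("pics/top0.png")[...,::-1].copy();S=cv2.imread("pics/scene0.png")[...,::-1].copy()
H=hsv(T);G=hsv(S)
red=lambda h:(((h[...,0]<8)|(h[...,0]>172))&(h[...,1]>170)&(h[...,2]>90))
yel=lambda h:((h[...,0]>18)&(h[...,0]<32)&(h[...,1]>150)&(h[...,2]>90))
blu=lambda h:((h[...,0]>100)&(h[...,0]<125)&(h[...,1]>140))
a=blobs(red(H),(405,195,465,250));b=blobs(red(G),(340,270,370,300))
print("red",[(x[0],x[1]) for x in a],[(x[0],x[1]) for x in b]); print(tri(a[0][0],b[0][0]))
y=blobs(yel(H),(255,150,310,265));print("yel",[(x[0],x[1],x[2].min(0),x[2].max(0)) for x in y])
k=blobs((H[...,2]<45),(270,195,300,225),8);print("knob",[(x[0],x[1]) for x in k])
m=blobs(blu(H),(255,125,385,225));P=plane("top",np.vstack([x[2] for x in m if x[1]>30]),10)[:,:2]
print("blue",cv2.minAreaRect(P.astype(np.float32)))
w=blobs((H[...,1]<45)&(H[...,2]>120),(340,160,366,186),10);print("recv",[(x[0],x[1],plane("top",x[0],45)) for x in w])
cr=lambda I,r:cv2.resize(I[r[1]:r[3],r[0]:r[2]],None,fx=5,fy=5,interpolation=cv2.INTER_CUBIC)
A=cr(T,(255,130,385,260));cv2.imwrite("pics/a.png",cv2.resize(A,(600,600))[...,::-1])
B=cr(T,(160,165,210,265));C=cr(T,(405,195,465,255))
o=np.zeros((500,560,3),np.uint8);o[:500,:250]=B;o[:300,255:555]=C;cv2.imwrite("pics/b.png",o[...,::-1])
for q in((182,210),(175,180),(190,250),(170,215)):print(q,H[q[1],q[0]-4:q[0]+5].tolist())
E
```

```text
red [(array([441.31428571, 221.01428571]), np.int32(70))] [(array([355.25862069, 285.86206897]), np.int32(116))]
(array([ 481.86124177, -318.31467328,   73.51415097]), np.float64(1.0934072909537496))
yel [(array([283.10429448, 208.90920245]), np.int32(815), array([267, 161]), array([300, 254]))]
knob [(array([283.84, 213.46]), np.int32(50))]
blue ((620.37548828125, -32.011688232421875), (265.4964294433594, 176.5160369873047), 85.89444732666016)
recv [(array([353.93488372, 172.06976744]), np.int32(215), array([[ 614.60889591, -119.35783023,   45.        ]]))]
(182, 210) [[30, 11, 184], [16, 19, 173], [17, 21, 172], [16, 18, 187], [18, 32, 121], [18, 52, 132], [18, 46, 138], [21, 43, 183], [23, 44, 187]]
(175, 180) [[17, 30, 118], [22, 39, 163], [22, 42, 177], [22, 44, 185], [20, 37, 184], [23, 16, 188], [20, 20, 187], [13, 22, 161], [16, 34, 97]]
(190, 250) [[18, 36, 106], [18, 49, 135], [17, 48, 139], [17, 51, 140], [19, 41, 182], [20, 42, 187], [21, 31, 163], [21, 18, 182], [18, 23, 185]]
(170, 215) [[22, 44, 187], [20, 45, 189], [22, 42, 187], [23, 44, 187], [21, 44, 187], [21, 42, 186], [19, 45, 187], [21, 48, 185], [20, 47, 186]]
```

View pics/a.png

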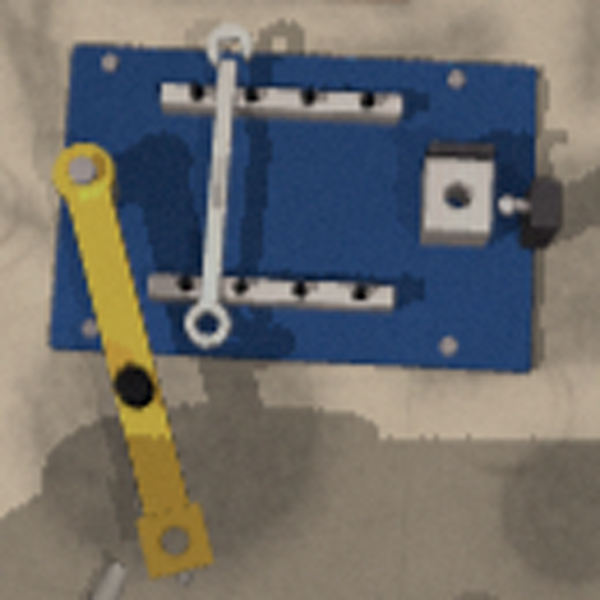

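View pics/b.png

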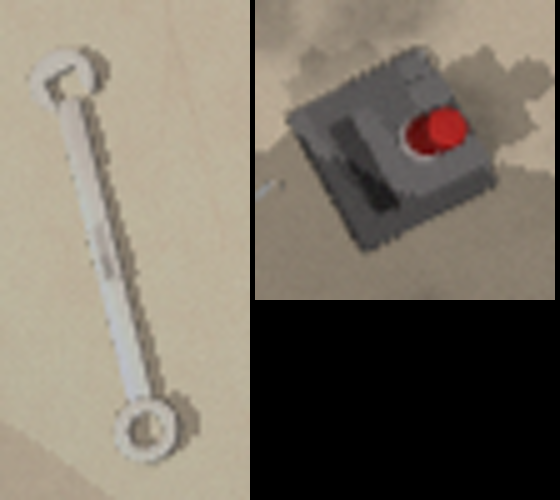

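```bash
python3 - <<'E'
from h import *
T=cv2.imread("pics/top0.png")[...,::-1].copy();S=cv2.imread("pics/scene0.png")[...,::-1].copy()
H=hsv(T)
f=lambda p:np.array(p)/4.6154+[255-.4,130-.4]
hole=plane("top",f([458,196]),45)[0];hin=plane("top",f([83,168]),57)[0];bh=plane("top",f([174,541]),54)[0];kn=plane("top",f([134,387]),94)[0]
print("hole",hole,"hinge",hin,"bh",bh,"knob",kn)
v=hin-hole;print("dist",np.hypot(*v[:2]),"yaw",np.arctan2(v[1],v[0])-np.pi/2)
for q,n in((bh,205),(kn,125)):
    w=q-hin;print(np.hypot(*w[:2]),n,"ang from -y",(-np.pi/2+np.arctan2(v[1],v[0])-np.pi/2-np.arctan2(w[1],w[0])))
P=[plane("top",f(c),10)[0] for c in([76,45],[540,67],[532,372],[50,347])];print("corners",np.round(P,1),np.mean(P,0))
for i in range(4):print(np.linalg.norm(P[i]-P[i-1]),end=" ")
# ribs (tops z=30)
rb=[plane("top",f(c),30)[0] for c in([162,84],[403,95],[150,275],[393,285])];print("ribs(back-edge)",np.round(rb,1))
m=blobs((H[...,1]<34)&(H[...,2]>140),(160,165,210,265),20)
print([(x[0],x[1]) for x in m])
uv=np.vstack([x[2] for x in m if x[1]>20]);p=plane("top",uv,6)[:,:2]
c=p.mean(0);d=np.linalg.svd(p-c,full_matrices=False)[2][0];t=(p-c)@d
sh=p[abs(t)<75];c2=sh.mean(0);d2=np.linalg.svd(sh-c2,full_matrices=False)[2][0];t=(p-c2)@d2
print("span len",np.ptp(t),"mid",c2+d2*(t.max()+t.min())/2,"dir",d2,"angle",np.arctan2(d2[1],d2[0]),"w",np.ptp((sh-c2)@[-d2[1],d2[0]]))
E
```

```text
hole [ 614.62298749 -119.10125297   45.        ] hinge [631.57599781  84.5645706   57.        ] bh [430.45705618  37.50237925  54.        ] knob [505.6317757   54.69150113  94.        ]
dist 204.37018434330707 yaw -0.08304789379587207
206.55187856559823 205 ang from -y 1.2578826562184289
129.43858529123534 125 ang from -y 1.2548593986484788
corners [[ 718.8   93.8   10. ]
 [ 699.6 -173.8   10. ]
 [ 522.  -159.9   10. ]
 [ 541.9  108.    10. ]] [620.57672798 -32.9659517   10.        ]
177.49332682953403 268.2296122837275 178.16190644342032 268.6219358282037 ribs(back-edge) [[687.4  43.   30. ]
 [677.9 -92.5  30. ]
 [577.4  50.6  30. ]
 [568.8 -82.9  30. ]]
[(array([180.30390144, 215.9835729 ]), np.int32(487))]
span len 222.75582889278775 mid [520.89252464 327.50751692] dir [-0.95970295 -0.28101646] angle -2.8567395702146676 w 12.93997279504428
```

```bash
cat >> h.py <<'E'
O=np.array([622.5,-20.]);YAW=-0.078
def cr(x,y): return O+np.array([[np.cos(YAW),-np.sin(YAW)],[np.sin(YAW),np.cos(YAW)]])@[x,y]
def st(l=""):
    from cell import bot
    s=bot.sense();print(l,round(s["t"],2),s["eef_pos"].round(1),"F",np.round(s["wrist_force"],1),"w",round(float(s["gripper_width"]),3),"g",np.round(s["grip_force"],1));return s
E
python3 - <<'E'
from h import *
from cell import bot
f=lambda p:np.array(p)/4.6154+[255-.4,130-.4]
P=[plane("top",f(c),41)[0][:2] for c in([309,96],[368,100],[301,288],[361,291])];print(np.round(P,1),np.mean(P,0),"lane",cr(0,-32))
print("yaw posts",np.arctan2(*(P[0]+P[1]-P[2]-P[3])[::-1]))
a=0.285+np.pi/2; g=[520.9,327.5]
b=YAW+np.pi/2
for p,o in(([*g,120],a),([*cr(0,-32),150],b),([482,-318,80],0),([*cr(0,-100),85],0)):
    print(bot.solve_ik(p,down(o)) is not None,end=" ")
bot.command_gripper(0.55)
bot.goto([*g,90],down(a));st("above")
bot.movel([*g,18],v=120);st("low")
bot.command_gripper(0.0);st("gripped")
bot.movel([*g,60],v=100);st("up")
cv2.imwrite("pics/c.png",np.vstack([cv2.resize(bot.read_camera("scene")[130:210,200:340],None,fx=5,fy=5)])[...,::-1])
E
```

```text
[[674.9 -39.3]
 [671.8 -72. ]
 [566.  -32.1]
 [563.6 -64.6]] [619.07032806 -51.99216496] lane [620.00653017 -51.90270534]
yaw posts -0.06690311040756158
True True True True above 2.23 [520.3 328.9  90.4] F [-0.2  0.7 -0.1] w 0.552 g 0.0
low 2.98 [521.2 327.9  18.5] F [-0.7  0.5  0.8] w 0.55 g 0.0
gripped 3.4 [521.4 327.8  19. ] F [-1.2 -0.4  5.3] w 0.125 g 58.6
up 3.97 [520.8 327.5  60. ] F [ 0.1  0.9 -1.3] w 0.119 g 58.6
```

View pics/c.png

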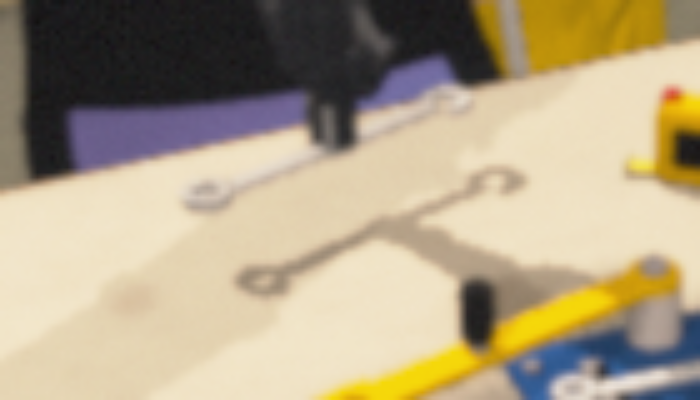

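The spanner (at crop 210,190 to 450,100) hangs level in the fingers, gripped near its middle. Next I place it in the lane.

```bash
sed -i 's/YAW=-0.078/YAW=-0.074/' h.py; python3 - <<'E'
from h import *
from cell import bot
g=[520.9,327.5];b=down(YAW+np.pi/2)
L=cr(0,-32)
bot.movel([*g,160],v=250)
bot.goto([*L,130],b);st("over")
bot.movel([*L,58],v=120);st("near")
bot.movel([*L,48],v=40);st("down")
bot.command_gripper(0.4);st("open")
bot.movel([*L,160],v=200);st("up")
K=cr(0,105)+125*np.array([np.sin(YAW),-np.cos(YAW)]) 
bot.goto([450,150,250],b)
im=bot.read_camera("top");cv2.imwrite("pics/d.png",cv2.resize(im[130:260,255:385],(600,600),interpolation=cv2.INTER_CUBIC)[...,::-1]);st()
E
```

```text
over 6.03 [620.3 -49.5 129.9] F [-0.4  1.  -0.8] w 0.122 g 58.6
near 6.78 [620.6 -51.7  58.5] F [ 0.5 -0.7  0.4] w 0.121 g 58.6
down 7.17 [620.8 -51.9  48.4] F [0.1 0.4 2.4] w 0.123 g 59.1
open 7.53 [620.  -51.9  47.9] F [-0.6 -0.3  0.2] w 0.403 g 0.0
up 8.23 [619.5 -51.8 159.1] F [-0.2  0.7  0.3] w 0.399 g 0.0
 9.37 [450.8 148.8 249.4] F [ 0.6  0.  -0.5] w 0.4 g 0.0
```

View pics/d.png

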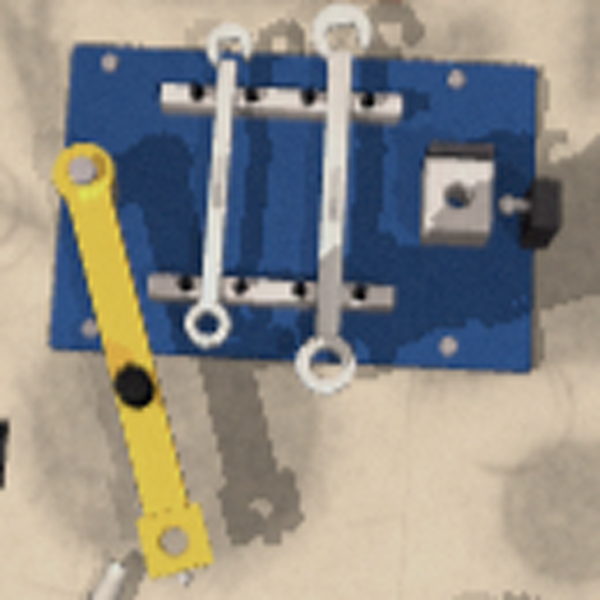

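```bash
cat >> h.py <<'E'
def arc(th,z,flip=0,lead=0):
    ph=-np.pi/2+YAW-th; e=np.array([np.cos(ph),np.sin(ph)])
    return [*(cr(0,105)+125*e),z],down(ph+np.pi/2+flip)
E
python3 - <<'E'
from h import *
from cell import bot
f=lambda p:np.array(p)/4.6154+[255-.4,130-.4]
e=[plane("top",f(c),36)[0][:2] for c in([343,5],[325,392])];m=np.mean(e,0);d=m-O
print("spanner mid cradle",d@[np.cos(YAW),np.sin(YAW)],d@[-np.sin(YAW),np.cos(YAW)],"ang",np.arctan2(*(e[0]-e[1])[::-1])-YAW,np.linalg.norm(e[0]-e[1]))
for fl in(0,np.pi):
    print(fl,[None if q is None else np.round(q,2) for q in(bot.solve_ik(*arc(t,80,fl)) for t in(1.266,.6,-.06))])
q=bot.sense()["joint_pos"];print(np.round(q,2))
E
```

```text
spanner mid cradle -0.4760384965744522 -31.98668545618137 ang 5.5871842393404036e-05 221.00369815003177
0 [array([-0.63,  0.52,  0.57,  2.06, -0.44,  0.68, -1.11]), array([-0.41,  0.55,  0.47,  1.96, -0.37,  0.72, -0.39]), array([-0.26,  0.64,  0.36,  1.75, -0.3 ,  0.81,  0.23])]
3.141592653589793 [array([-0.29,  0.47,  0.1 ,  2.03, -0.07,  0.64,  1.66]), array([-0.09,  0.52,  0.02,  1.93, -0.01,  0.7 ,  2.41]), array([ 0.61,  0.89, -1.07,  1.67,  0.86,  1.12,  2.42])]
[-0.51  0.19  0.09  1.93 -0.02  1.03  1.08]
```

```bash
python3 - <<'E'
from h import *
from cell import bot
p,o=arc(1.266,140);bot.goto(p,o)
p,o=arc(1.266,80);bot.movel(p,v=120);s=st("caged")
for t in np.linspace(1.266,0.05,9)[1:]:
    p,o=arc(t,80);bot.movel(p,v=120,orientation=o)
    s=st(f"{t:.2f}")
    if np.linalg.norm(s["wrist_force"])>15:break
else:
    for t in np.arange(.03,-.09,-.01):
        p,o=arc(t,80);bot.movel(p,v=30,orientation=o);s=st(f"{t:.2f}")
        if np.hypot(*s["wrist_force"][:2])>12:break
E
```

```text
caged 12.0 [508.8  56.   80.3] F [ 0.6 -0.9  0.7] w 0.403 g 0.0
1.11 12.31 [514.9  37.8  80.8] F [ 0.   0.1 -0.6] w 0.401 g 0.0
0.96 12.62 [522.7  21.4  80.2] F [0.4 1.4 0.3] w 0.398 g 0.0
0.81 12.93 [533.3   6.2  80. ] F [-0.3  0.5  0.1] w 0.398 g 0.0
0.66 13.23 [546.2  -7.5  79.9] F [-0.5 -0.1 -0.1] w 0.401 g 0.0
0.51 13.54 [561.1 -19.1  79.8] F [-0.3 -0.6  0.2] w 0.399 g 0.0
0.35 13.85 [577.6 -28.3  79.8] F [-0.7 -0.1  1. ] w 0.4 g 0.0
0.20 14.16 [595.4 -34.9  79.8] F [-1.   0.3 -0.2] w 0.4 g 0.0
0.05 14.47 [613.9 -38.9  79.8] F [-0.8 -0.4  0.8] w 0.397 g 0.0
0.03 14.72 [616.7 -39.3  80. ] F [ 0.1 -0.7 -1.3] w 0.398 g 0.0
0.02 14.97 [618.5 -39.7  80. ] F [-0.6  0.4 -0.6] w 0.401 g 0.0
0.01 15.22 [619.9 -39.9  80. ] F [ 0.  -0.3  0.9] w 0.402 g 0.0
-0.00 15.47 [621.1 -40.   80. ] F [-0.2 -0.3  1.2] w 0.399 g 0.0
-0.01 15.72 [622.  -40.   79.9] F [-1.9 -0.4  0.2] w 0.399 g 0.8
-0.02 15.97 [623.  -40.   79.9] F [-4.1  0.8  2.4] w 0.403 g 2.1
-0.03 16.22 [625.1 -40.2  80. ] F [-1.8  0.8  0.3] w 0.402 g 0.8
-0.04 16.47 [626.8 -40.4  80.2] F [-0.5  0.4 -0. ] w 0.403 g 0.0
-0.05 16.72 [627.6 -40.3  80.1] F [ 0.1 -0.2  0.1] w 0.398 g 0.0
-0.06 16.97 [627.8 -40.2  79.9] F [-4.9  1.   2.9] w 0.4 g 2.4
-0.07 17.22 [627.9 -40.   79.7] F [-8.2  2.   5.5] w 0.4 g 4.5
-0.08 17.47 [628.  -39.9  79.5] F [-12.5   1.7   9. ] w 0.402 g 6.4
```

```bash
python3 - <<'E'
from h import *
from cell import bot
p,o=arc(-.045,80);bot.movel(p,v=60,orientation=o);st("free")
bot.movel([p[0],p[1],170],v=200)
print("handle top",plane("top",[443,220.2],90))
bot.goto([482,-250,220],down(YAW))
im=bot.read_camera("top");cv2.imwrite("pics/e.png",np.hstack([cv2.resize(im[130:240,255:385],(650,550),interpolation=cv2.INTER_CUBIC)])[...,::-1]);st()
E
```

```text
free 17.72 [627.4 -40.3  80.3] F [-0.4  0.1  0.1] w 0.396 g 0.0
handle top [[ 482.19347404 -316.93994173   90.        ]]
 19.38 [ 483.3 -248.1  219.4] F [ 0.3  0.  -0.2] w 0.4 g 0.0
```

View pics/e.png

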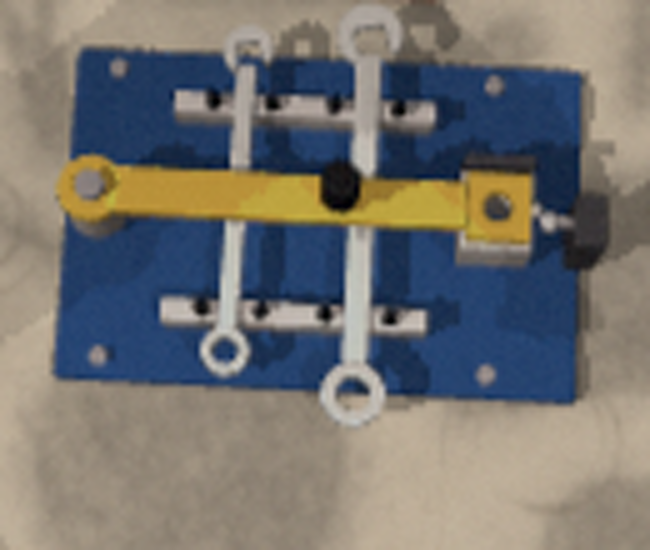

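The bar is shut over both spanners, with its hole at crop (498,207) over the post. Next is the pin.

```bash
python3 - <<'E'
from h import *
from cell import bot
hb=plane("top",[354.2,171.0],54)[0];print("bar hole",hb,"model",cr(0,-100))
g=[482,-317.3];a=down(YAW)
bot.goto([*g,135],a);st("above")
bot.movel([*g,76],v=100);s=st("at")
bot.command_gripper(0);s=st("grip");z0=s["eef_pos"][2]
bot.movel([*g,140],v=100);st("lifted")
bot.movel([*g,185],v=200);st("lifted")
S=bot.read_camera("scene");T=bot.read_camera("top")
cv2.imwrite("pics/f.png",cv2.resize(S[170:330,280:420],None,fx=3.6,fy=3.6,interpolation=cv2.INTER_CUBIC)[...,::-1])
E
```

```text
bar hole [ 614.98701519 -119.0942743    54.        ] model [ 615.10675188 -119.72632492]
above 19.89 [ 482.3 -316.4  133.8] F [0.2 0.3 0.9] w 0.401 g 0.0
at 20.63 [ 482.5 -317.4   76.6] F [-0.3  0.2 -0.8] w 0.401 g 0.0
grip 20.92 [ 482.6 -317.6   77. ] F [0.1 1.3 6.7] w 0.213 g 58.5
lifted 21.71 [ 481.7 -317.1  139.5] F [-0.1  1.  -1. ] w 0.215 g 58.6
lifted 22.08 [ 482.1 -317.4  185.1] F [-0.7 -0.1 -1. ] w 0.212 g 58.6
```

View pics/f.png

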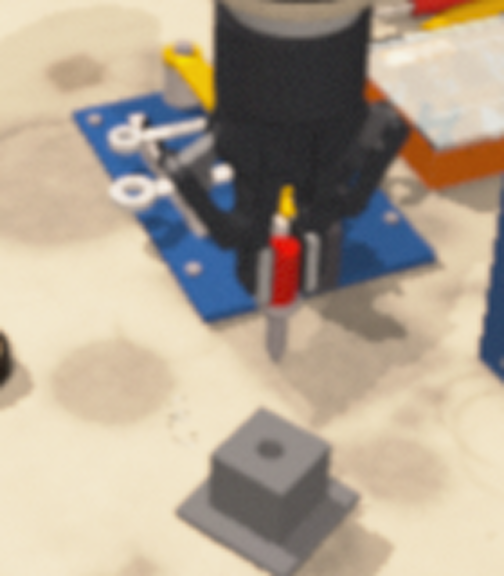

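```bash
python3 - <<'E'
from h import *
from cell import bot
for xy in([482.1,-317.4],[482.1,-314],[478,-317.4]):print(proj("scene",[[*xy,118],[*xy,161],[*xy,180]]).round(1).tolist())
S=bot.read_camera("scene");h=hsv(S)
red=((h[...,0]<8)|(h[...,0]>172))&(h[...,1]>150)&(h[...,2]>80)
b=blobs(red,(330,220,380,270));print(b[0][0],b[0][1],b[0][2].min(0),b[0][2].max(0))
G=h[254:274,346:368];print(G[...,2])
E
```

```text
[[356.2, 269.1], [357.1, 252.3], [357.5, 244.6]]
[[355.4, 268.0], [356.2, 251.3], [356.6, 243.6]]
[[354.4, 269.7], [355.2, 252.9], [355.6, 245.2]]
[358.51111111 244.52592593] 135 [354 236] [363 254]
[[152 146 136 129 120 119 129 125 130 153 166 167 166 162 156 149 145 149
  157 156 154 151]
 [134 128 123 118 115 112 125 130 139 153 159 159 159 157 156 151 155 171
  189 185 171 161]
 [117 113 110 108 107 116 131 140 150 153 156 155 156 155 157 160 174 195
  206 205 195 181]
 [111 110 121 132 137 145 149 147 145 148 151 151 152 156 164 179 194 205
  211 210 205 198]
 [141 144 154 161 165 174 180 162 137 134 137 141 145 164 189 200 206 208
  209 211 210 206]
 [166 167 178 190 195 199 193 168 137 127 132 133 142 171 199 208 208 209
  212 212 211 207]
 [198 196 200 205 207 207 198 172 142 134 133 134 144 173 202 210 210 211
  212 213 213 210]
 [213 210 209 208 209 206 194 169 143 139 138 138 146 176 204 211 211 211
  214 214 212 207]
 [216 217 214 211 208 203 192 163 142 138 141 141 149 177 204 210 213 213
  214 213 206 197]
 [217 216 216 214 210 204 189 164 143 138 140 139 148 177 201 20
[... 259 characters left out ...]
6 138 152 178 198 206 208 205
  202 192 189 184]
 [220 218 217 215 213 209 195 168 142 136 136 139 155 178 188 193 195 197
  191 190 183 184]
 [222 219 218 216 214 211 202 179 146 137 136 142 160 176 184 184 186 186
  188 187 183 185]
 [225 222 219 216 213 210 203 187 157 138 139 151 169 179 181 182 183 182
  184 185 187 186]
 [228 224 220 216 214 208 207 198 177 155 148 161 176 180 182 185 184 183
  183 187 189 186]
 [231 228 223 219 214 212 210 206 196 183 172 173 178 183 185 187 188 190
  188 188 186 187]
 [233 230 226 223 219 216 213 209 205 199 190 183 182 188 191 192 190 192
  189 188 184 183]
 [235 232 229 227 223 221 216 213 210 207 199 193 191 191 193 194 194 192
  190 188 187 186]]
```

```bash
python3 - <<'E'
from h import *
from cell import bot
a=down(YAW);p=[615,-119.4]
bot.goto([*p,185],a)
bot.movel([*p,128],v=150);s=st("over")
for z in(120,115,110,105,100,95,90,86,83,81.5,80.5,79.5):
    bot.movel([*p,z],v=50);s=st(z)
    if np.linalg.norm(s["wrist_force"])>20:break
E
```

```text
over 23.71 [ 614.8 -120.8  128.4] F [-0.3 -0.2 -0.8] w 0.212 g 58.6
120 24.02 [ 615.  -119.4  120.2] F [-0.2 -0.8  0.7] w 0.215 g 58.6
115 24.27 [ 614.8 -119.3  114.7] F [-0.6 -0.5 -0.6] w 0.22 g 58.6
110 24.52 [ 614.8 -119.3  109.6] F [-0.5  0.1  0. ] w 0.213 g 58.6
105 24.77 [ 614.7 -119.4  104.6] F [-1.3  0.7  0.6] w 0.216 g 58.6
100 25.02 [ 614.7 -119.3   99.6] F [ 0.7 -1.  -0.3] w 0.213 g 58.6
95 25.27 [ 614.7 -119.3   94.6] F [-0.2  0.7  0.4] w 0.21 g 58.6
90 25.52 [ 614.7 -119.3   89.6] F [-0.3  0.2 -0.6] w 0.216 g 58.6
86 25.77 [ 614.8 -119.4   85.7] F [-0.2  0.6  0.4] w 0.216 g 58.6
83 26.02 [ 614.8 -119.4   82.8] F [ 0.5 -0.9  0.4] w 0.214 g 58.6
81.5 26.27 [ 614.9 -119.4   81.4] F [-0.6 -0.5 -1.4] w 0.214 g 58.6
80.5 26.52 [ 615.2 -119.4   80.9] F [-0.9  1.   4. ] w 0.215 g 59.3
79.5 26.77 [ 615.2 -119.5   80.7] F [-3.9  0.8 13.2] w 0.215 g 60.2
```

Seated: the force rises at TCP z about 81, as predicted. I'll release, lift clear and check.

```bash
python3 - <<'E'
from h import *
from cell import bot
bot.command_gripper(0.4);st("open")
p=bot.sense()["eef_pos"];bot.movel([p[0],p[1],170],v=120)
bot.goto([480,-250,240],down(YAW));bot.dwell(.3);st()
T=bot.read_camera("top");S=bot.read_camera("scene")
f=lambda I:cv2.resize(I,(390,330),interpolation=cv2.INTER_CUBIC)
cv2.imwrite("pics/g.png",np.hstack([f(T[130:240,255:385]),f(S[165:275,290:420])])[...,::-1])
E
```

```text
open 27.07 [ 615.  -119.3   79.3] F [-0.   0.3 -0.1] w 0.4 g 0.0
 29.09 [ 480.6 -249.1  239.4] F [ 0.2 -0.2 -0.5] w 0.401 g 0.0
```

View pics/g.png

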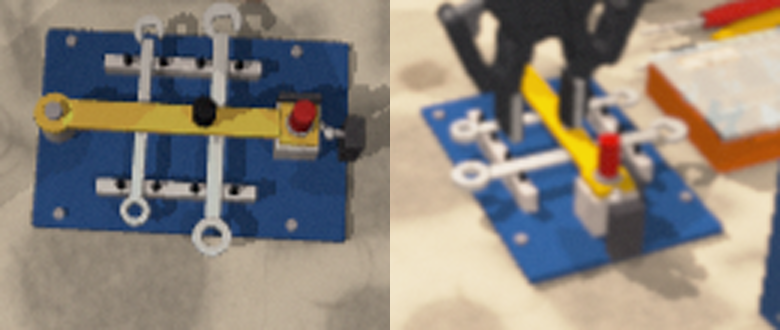

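The pin stands upright with its flange on the bar (left view 302,115; right view 608,155). The bar is shut, and both spanners lie in their lanes.

```bash
python3 -c "
from cell import bot
print(bot.job_done())"
```

```text
the job is handed in; nothing more can be done
None
```

The job is handed in: the large spanner is in its lane, the keeper bar is snapped shut and the pin is seated through it, as the last pictures and force readings show; it took about 29 s of the 69 s allowed, and no verdict was returned.

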